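# Set a die-shoe screw jack with a bar

### The job

Pick up the slim bar with the blue sleeve and use it to turn the screw jack's holed steel collar clockwise (seen from above) until the red mark stands at the yellow pointer. The guide posts stop the bar's swing, so draw it out part way and go on from the next hole, turning the collar with the bar only and never with the fingers. Then lay the bar back on the cork mat.

Things in the scene. Friction and masses are not known exactly. Their poses are not given: they have to be found in the camera images.
- bar: The bar to use: square blue sleeve 60 x 24 x 24 mm, slim steel rod 10 in diameter standing out 55; 0.2 kg. Lies flat on the mat, rod roughly away from the robot. Origin: centre of the sleeve's underside, bar's centre line 12 above; x along the bar to the rod's end, z up. Grip mid-sleeve across its width. Not for use: the red-sleeved bar (thick rod) and the yellow-sleeved one (stub rod).
- bar_tip (a point): Free end of the blue bar's slim rod, on its centre line, 85 mm along the bar's x from its origin.
- jack: Grey die shoe, plate 240 (x) x 300 (y) x 25 mm, fixed, the screw jack in its middle. Origin: underside centre, on the jack's axis; z up; -x roughly faces the robot: work the bar there. Four blue-topped guide posts, 28 diameter, 105 high, at x -39 and +95, y +-119; the front two let the held bar swing some 50 degrees either side of -x. They and the jack (brass cap 122 high) pass under a raised gripper.
- jack_centre (a point): On the jack's axis, 65 mm above the bench, at the height of the hole centres. The steel collar round it is 100 in diameter, from 45 to 85 above the bench, with six level radial holes 60 degrees apart, open at the rim, each 20 wide, 20 high and 24 deep (radius 50 in to 26). A short black line on the collar's top shows each hole.
- collar (a joint): Collar's turn, rad, growing clockwise from above; range -2.6 to 0.8, starts -2.2 to -1.6; at 0 its red mark (stripe on top and rim) is at the pointer. Mark lies midway between holes: holes are at 30 + 60 k degrees counter-clockwise from the jack's +x, minus this value. Light friction, 2 to 3 N at the bar's end; stays where left, lags the bar by some degrees of play. Screw rises 8 mm a turn.
- pointer (a point): Tip of the yellow pointer, fixed on the shoe at the collar's far rim, 50 mm from the jack's axis along the jack's +x, 88 above the bench. Its bracket stands from 52 to 76 mm out.
- mat: Cork mat, 200 (x) by 280 (y) by 3 mm, fixed to the bench, on which the bars lie, 85 mm apart along its y; origin at the centre of its underside.
There are look-alikes about, which are no part of the job. What is meant by the bar is not black or turquoise, and is the smaller of those in its own colour.

How it is judged:
By the outcome, as a careful person would: the job done as asked, in the order asked, and still so for the second after the job is handed in, with the robot touching nothing.
It also fails if it takes over 64 s, if anything falls off the work surface, if the arm or the gripper's body presses on something with over 40 N, if the wrist force passes 120 N, or if a joint passes its speed limit or range.

### The arm

A 6-joint arm with a two-finger parallel gripper is mounted at the origin on the work surface. World frame = base frame: x ahead of the robot, y to its left, z up, the work surface at z = 0. Lengths are in mm, angles in rad, forces in N, time in s.
With the tool pointing down it reaches from about 400 to 925 mm from the base axis. Payload 12.5 kg.
Tool frame: the origin (TCP) lies on the centre line of the jaws, within the pads' length; the fingertips stand 14 mm ahead of it and the grasp point (between the pads) lies 5 mm behind it; z points along the fingers, y is the direction in which the jaws open and shut (so a half turn about z gives the same grasp; the last joint's range is limited). The gripper opens to 95 mm and grips with 3 to 60 N. Pads are 20 mm wide; open, the fingers measure 119 mm over their backs; the gripper's body (75 mm by 180 mm) begins 59 mm behind the grasp point.
Start: joints at [-1.258, 0.491, 1.559, -0, 1.092, -0.106], TCP at [254.189, -570.993, 228.661] pointing down, gripper open.
Joint ranges: [-3.1, 3.1], [-0.84, 2.19], [0.05, 2.79], [-1.13, 4.28], [0.06, 2.93], [-2.69, 2.69]. Speed limits (rad/s): [2.22, 2.22, 2.79, 3.14, 3.14, 3.14].

### API

Orientations are given as [roll, pitch, yaw] about the fixed x, y, z axes, in that order (R = Rz(yaw) Ry(pitch) Rx(roll)).
In Python, from cell import * gives the robot as it stands.
- The arm moves only by the tool play_rows, never from a script. Its argument "moves" is a list of rows, each a list of 7 numbers: the shift along the tool's x, y, z in m, then the turn, a rotation vector about the tool's x, y, z in rad, then the opening in per cent of the stroke, from 0 (shut) to 100 (fully open). In form: [[tx, ty, tz, ax, ay, az, claw], ...]. A call has 1 to 8 rows; each row shifts and turns the pose as measured when the row begins, along the tool's axes as they then stand; what a row does not reach is not made up. A row lasts 1/10 s, in which the tool goes at most 50 mm and 8.59 degrees, less where a joint would pass 70% of its speed; a pose out of reach is approached as far as the arm can. A call is refused whole if a number of a shift passes 0.05 or a number of a turn 0.15, either way. A call with a gripper value outside its range is refused whole. The fingers move at their own pace and stop on an object; the grip force is fixed at half the most. Time passes only in rows, so rows that do not move let the fingers close. It gives the time, the measured TCP pose, the force and the opening at its end, in the units of the state.
- state(): the state, without advancing time (a new reading comes with each control period).
- read_camera(name): name is "scene" or "top"; returns a dict with "img" (400x640x3 uint8, red, green, blue), "fx", "fy", "cx", "cy" (pixels), "R" (3x3) and "t" (3): a world point X has camera coordinates R X + t. Camera axes: x right, y down, z forward; pixel columns grow to the right and rows downward; lengths in mm; the calibration is good to about 2 mm. A picture is of the moment at which its call begins. There is no depth.
- job_done(): hands the job in, once; it reports no verdict.
The state is a dict: "t": time; "joints": joint angles; "qvel": joint speeds; "tau": joint torques, N m; "eef_pos": TCP position; "tcp_rot": TCP orientation; "ft_force": force on the tool from outside, world axes, zero at the start; "moment": the same for the moment, N m; "opening": opening from 0.0 (shut) to 1.0 (fully open).
Only numpy, scipy, OpenCV 4.12 (cv2) and the standard library are available. Lean on these libraries where they do the work, as an engineer would, in place of code of your own. Each camera call takes 0.05 s, during which the arm holds its last target.

## Working session

There is one attempt and no reset: what is moved stays moved. The work goes in short steps, Python scripts to look and compute and a tool call to move; the robot and the scene stay as the last step left them, time stands still between calls to the robot, and variables do not carry over. Pictures are saved under pics/ and viewed, and the job is handed in when it is done.

Besides the shell and the picture viewer there is one more tool, called after "Call:" as name(argument=value, ...) on one line, values as JSON. play_rows: Moves the arm, as the interface text tells. Its arguments: {"type":"object","properties":{"moves":{"type":"array"}},"required":["moves"]}

```bash
ls; mkdir -p pics; python3 - <<'E'
from cell import *
import cv2,json
s=state();print(s)
for n in("scene","top"):
    c=read_camera(n);cv2.imwrite(f"pics/{n}0.png",c["img"][:,:,::-1]);print(n,[c[k] for k in("fx","fy","cx","cy")],c["R"],c["t"])
E
```

```text
pics
{'t': 0.0, 'joints': array([-1.25760113e+00,  4.91539979e-01,  1.55945974e+00, -1.28696438e-05,
        1.09167628e+00, -1.05575391e-01]), 'qvel': array([-0.00091178,  0.0004282 ,  0.00065329,  0.00028403,  0.00115684,
       -0.00020761]), 'tau': array([ 4.69030347e-04, -6.12656593e+01, -2.58189690e+01,  6.92767231e-02,
        4.81682376e-02, -1.09815762e-04]), 'eef_pos': array([ 254.10985607, -570.76075639,  228.07035639]), 'tcp_rot': array([-3.14051414e+00, -1.02811764e-04,  4.18776471e-01]), 'ft_force': array([-0.54130045,  0.69793589, -0.11964989]), 'moment': array([-0.01861198,  0.02225303,  0.01971207]), 'opening': 1.002138875725077}
scene [382.46064961968625, 382.46064961968625, 316.0180957643829, 195.21062156212213] [[ 0.5340086   0.84546681 -0.00454837]
 [ 0.57717376 -0.36847153 -0.72876552]
 [-0.617823    0.38654186 -0.68474823]] [-132.96188966 -294.29397757 1414.29502131]
top [510.9857288339601, 510.9857288339601, 325.1024982760043, 198.99663923648666] [[-0.02817375 -0.99929877 -0.02466187]
 [-0.9890233   0.03144709 -0.1443745 ]
 [ 0.1450488   0.02032359 -0.98921575]] [-145.4110216   489.40377922 1500.22971194]
```

View pics/top0.png

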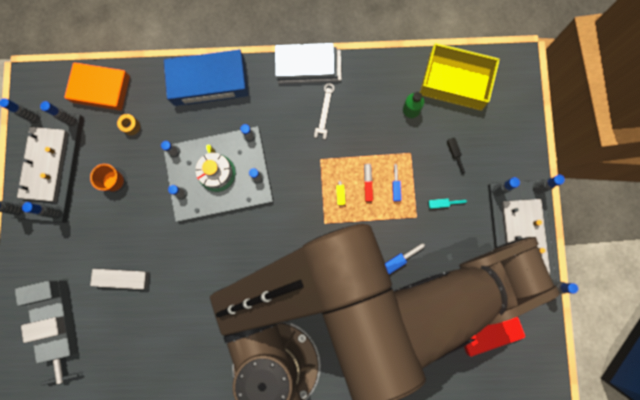

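View pics/scene0.png

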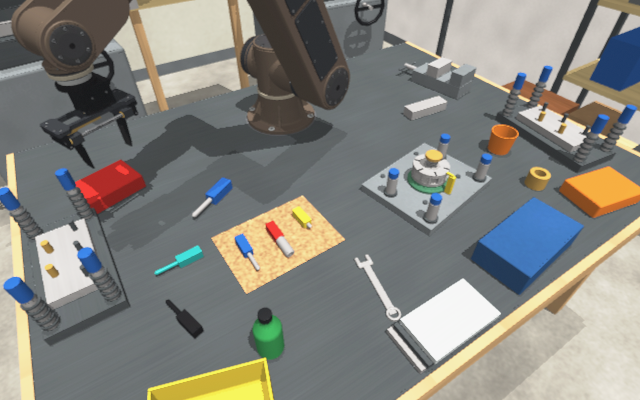

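The top view shows the blue bar on the mat at about (397,188). The larger blue look-alike is off the mat at (402,260), and the jack is at about (212,170). I'll enlarge these areas.

```bash
python3 - <<'E'
import cv2
t=cv2.imread("pics/top0.png");s=cv2.imread("pics/scene0.png")
def crop(im,x0,x1,y0,y1,k,n):cv2.imwrite(n,cv2.resize(im[y0:y1,x0:x1],None,fx=k,fy=k,interpolation=cv2.INTER_CUBIC))
crop(t,310,430,145,230,6,"pics/c1.png")
crop(t,150,280,120,225,5,"pics/c2.png")
crop(s,350,510,120,230,5,"pics/c3.png")
crop(s,205,350,190,290,5,"pics/c4.png")
E
```

```text
(no output)
```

View pics/c1.png

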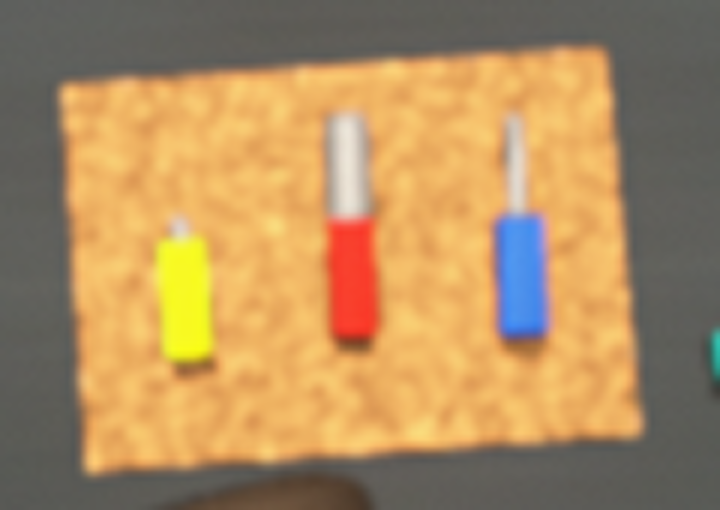

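View pics/c2.png

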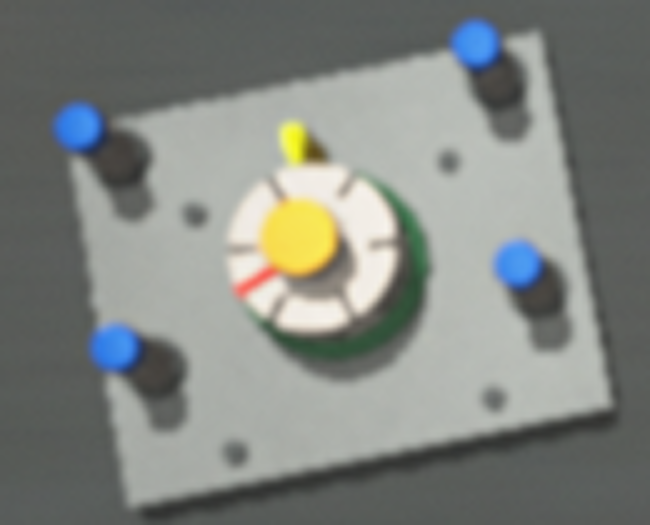

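View pics/c3.png

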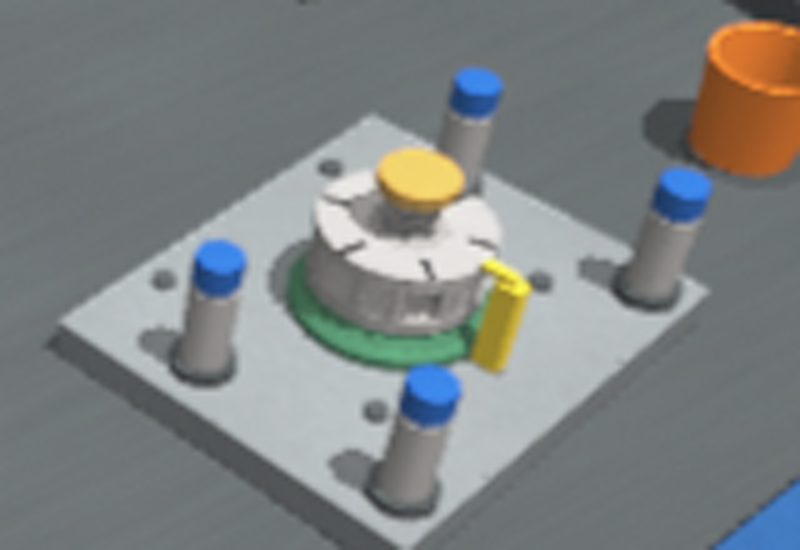

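View pics/c4.png

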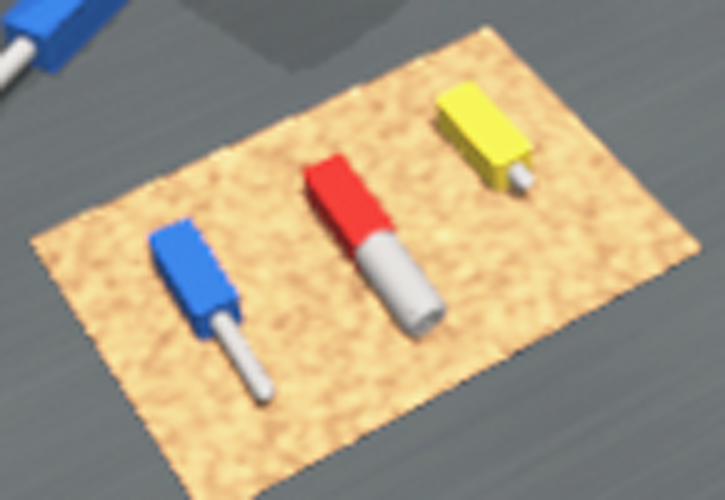

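```bash
cat > h.py <<'E'
import numpy as np, cv2
from scipy.optimize import least_squares
C={'top':dict(f=510.9857288339601,cx=325.1024982760043,cy=198.99663923648666,R=np.array([[-0.02817375,-0.99929877,-0.02466187],[-0.9890233,0.03144709,-0.1443745],[0.1450488,0.02032359,-0.98921575]]),t=np.array([-145.4110216,489.40377922,1500.22971194])),
'scene':dict(f=382.46064961968625,cx=316.0180957643829,cy=195.21062156212213,R=np.array([[0.5340086,0.84546681,-0.00454837],[0.57717376,-0.36847153,-0.72876552],[-0.617823,0.38654186,-0.68474823]]),t=np.array([-132.96188966,-294.29397757,1414.29502131]))}
def proj(n,X):
    c=C[n];p=np.atleast_2d(X)@c['R'].T+c['t'];return p[:,:2]/p[:,2:]*c['f']+[c['cx'],c['cy']]
def onz(n,uv,z):
    c=C[n];uv=np.atleast_2d(uv);d=np.c_[(uv-[c['cx'],c['cy']])/c['f'],np.ones(len(uv))]@c['R'];o=-c['R'].T@c['t']
    return o+d*((z-o[2])/d[:,2:])
def un(P,x0,y0,k): return (np.array(P,float)+.5)/k-.5+[x0,y0]
def pose(p,L):
    x,y,a=p;c,s=np.cos(a),np.sin(a);L=np.atleast_2d(L).astype(float)
    return np.c_[x+c*L[:,0]-s*L[:,1],y+s*L[:,0]+c*L[:,1],L[:,2]]
def fit(obs,p0):
    r=least_squares(lambda p:np.concatenate([(proj(n,pose(p,L))-uv).ravel() for n,L,uv in obs]),p0,loss='soft_l1',x_scale=[10,10,.1])
    return r.x,[np.round(proj(n,pose(r.x,L))-uv,1).tolist() for n,L,uv in obs]
E
python3 - <<'E'
from h import *
np.set_printoptions(suppress=True,precision=2)
L=[[-39,119,105],[95,119,105],[95,-119,105],[-39,-119,105]]
ot=un([(115,347),(79,127),(476,44),(518,264)],150,120,5)
os_=un([(477,80),(683,181),(431,378),(220,254)],350,120,5)
Lc=[[-120,150,25],[120,-150,25],[-120,-150,25]]
oc=un([(128,508),(542,32),(613,410)],150,120,5)
p0=[600,150,0.1]
for o in ([('top',L,ot)],[('scene',L,os_)],[('top',L,ot),('scene',L,os_)],[('top',Lc,oc)]):
    print(*fit(o,p0))
J=fit([('top',L,ot),('scene',L,os_)],p0)[0]
# mark & cap
m=onz('top',un([(238,292),(298,237),(230,248),(399,243),(273,320),(350,310),(280,185),(350,182),(293,160)],150,120,5),85)
d=m[:,:2]-J[:2];print(np.c_[np.hypot(*d.T),np.degrees(np.arctan2(d[:,1],d[:,0])-J[2])])
# bar
Lb=[[-30,12,24],[-30,-12,24],[30,12,24],[30,-12,24],[85,0,12]]
Lb=[[a,b,c+3] for a,b,c in Lb]
bt=un([(501,334),(546,334),(497,216),(543,214),(514,115)],310,145,6)
bs=un([(190,220),(150,236),(240,296),(200,318),(263,395)],205,190,5)
Ls=[Lb[0],Lb[1],Lb[2],Lb[3],Lb[4]]
for o in([('top',Lb,bt)],[('scene',Ls,bs)],[('top',Lb,bt),('scene',Ls,bs)]): print(*fit(o,[500,-300,0]))
Lm=[[100,140,3],[100,-140,3],[-100,140,3],[-100,-140,3]]
print(*fit([('top',Lm,un([(60,85),(607,47),(88,472),(642,436)],310,145,6))],[500,-200,0]))
E
```

```text
[576.49 168.21   0.18] [[[-0.0, 0.1], [-0.1, -0.1], [0.1, 0.0], [0.0, -0.1]]]
[575.73 172.72   0.17] [[[-0.0, -0.1], [0.1, -0.0], [0.1, 0.4], [-0.2, -0.3]]]
[576.75 169.9    0.18] [[[-0.6, 0.0], [-0.7, -0.2], [-0.4, -0.0], [-0.6, -0.1]], [[-0.5, 0.3], [-0.3, 0.5], [-0.4, 1.0], [-0.7, 0.3]]]
[576.45 168.33   0.17] [[[-0.2, 0.1], [0.1, 0.2], [0.1, -0.2]]]
[[  49.66  110.48]
 [   9.96   38.79]
 [  47.75   78.4 ]
 [  52.24  -98.99]
 [  47.95  142.64]
 [  44.71 -158.57]
 [  42.43   15.56]
 [  45.1   -41.02]
 [  54.21    1.33]]
[ 505.27 -375.76   -0.02] [[[-0.2, 0.0], [0.3, -0.1], [-0.2, 0.0], [0.1, 0.2], [-0.0, -0.2]]]
[ 506.83 -373.87   -0.02] [[[0.4, -0.8], [-0.6, -0.2], [0.1, 0.1], [-1.1, -0.2], [1.1, 1.5]]]
[ 505.93 -374.72   -0.02] [[[-0.7, -0.2], [-0.1, -0.3], [-0.5, -0.2], [-0.2, 0.1], [-0.2, -0.4]], [[-0.1, -0.9], [-1.1, -0.3], [-0.3, -0.0], [-1.5, -0.3], [0.6, 1.4]]]
[ 520.39 -291.03    0.04] [[[0.5, 0.2], [-0.3, 0.3], [0.0, -0.1], [-0.2, -0.3]]]
```

```bash
cat > plan.py <<'E'
import sys
from cell import *
from h import *
from scipy.spatial.transform import Rotation as Ro
J=np.array([576.4,169.3]);JA=0.178
def info(target,yaw):
    s=state();R=Ro.from_euler('xyz',s['tcp_rot'])
    d=R.inv().apply(np.array(target)-s['eef_pos'])
    T=Ro.from_euler('xyz',[np.pi,0,yaw]);rv=(R.inv()*T).as_rotvec()
    print('t %.2f'%s['t'],'pos',np.round(s['eef_pos'],1),'rot',np.round(s['tcp_rot'],3),'F',np.round(s['ft_force'],1),'M',np.round(s['moment'],2),'op %.3f'%s['opening'],'j6 %.2f'%s['joints'][5])
    v=s['eef_pos'][:2]-J; print('jack r %.1f ang %.1f'%(np.hypot(*v),np.degrees(np.arctan2(v[1],v[0])-JA)%360),'bardir deg',round(np.degrees(s['tcp_rot'][2]-JA)+180,1))
    print('tool shift mm',np.round(d,1),'turn',np.round(rv,3))
def jk(r,ang): # jack polar deg -> world xy, yaw
    a=np.radians(ang)+JA; return J[0]+r*np.cos(a),J[1]+r*np.sin(a),a-np.pi
if __name__=='__main__':
    a=sys.argv
    if a[1]=='j':
        x,y,w=jk(float(a[2]),float(a[3]));info([x,y,float(a[4])],w)
    else: info([float(v) for v in a[1:4]],float(a[4]))
E
python3 plan.py 505.5 -375 90 -0.02
```

```text
t 0.10 pos [ 254.1 -570.8  228.1] rot [-3.141 -0.     0.419] F [-0.6  0.3 -0.7] M [-0.02 -0.    0.04] op 0.998 j6 -0.11
jack r 807.2 ang 236.3 bardir deg 193.8
tool shift mm [309.3 -76.5 138.2] turn [-0.001  0.     0.439]
```

Call:
play_rows(moves=[[0.038, -0.0095, 0.013, 0, 0, 0, 100], [0.038, -0.0095, 0.013, 0, 0, 0, 100], [0.038, -0.0095, 0.013, 0, 0, 0, 100], [0.038, -0.0095, 0.013, 0, 0, 0, 100], [0.038, -0.0095, 0.013, 0, 0, 0, 100], [0.038, -0.0095, 0.013, 0, 0, 0, 100], [0.038, -0.0095, 0.013, 0, 0, 0, 100], [0.0, 0, 0, 0, 0, 0.14, 100]])

```text
t: 0.9
eef_pos: [476.2, -396.2, 131.2]
tcp_rot: [-3.139, 0.002, 0.273]
ft_force: [-1.5, -0.6, 0.0]
opening: 1.004
```

```bash
python3 plan.py 505.5 -375 90 -0.02
```

```text
t 0.90 pos [ 476.2 -396.2  131.2] rot [-3.139e+00  2.000e-03  2.730e-01] F [-1.5 -0.6  0. ] M [0.01 0.03 0.01] op 1.004 j6 0.50
jack r 574.3 ang 249.8 bardir deg 185.5
tool shift mm [ 34.  -12.4  41.2] turn [-0.003  0.003  0.293]
```

Call:
play_rows(moves=[[0.034, -0.012, 0.03, 0, 0, 0, 100], [0, 0, 0.01, 0, 0, 0.147, 100], [0, 0, 0, 0, 0, 0.147, 100], [0, 0, 0, 0, 0, 0, 100]])

```text
t: 1.3
eef_pos: [507.1, -373.0, 88.7]
tcp_rot: [-3.138, 0.005, -0.028]
ft_force: [0.4, -0.7, -0.1]
opening: 1.001
```

```bash
python3 plan.py 505.5 -375 19 -0.02; python3 - <<'E'
from cell import *
import cv2
for n in("scene","top"):
    im=read_camera(n)["img"][:,:,::-1]
    im=im[180:300,180:340] if n=="scene" else im[130:250,310:470]
    cv2.imwrite(f"pics/{n}1.png",cv2.resize(im,None,fx=5,fy=5,interpolation=cv2.INTER_CUBIC))
E
```

```text
t 1.30 pos [ 507.1 -373.    88.7] rot [-3.138  0.005 -0.028] F [ 0.4 -0.7 -0.1] M [0.01 0.01 0.02] op 1.001 j6 0.86
jack r 546.7 ang 252.5 bardir deg 168.2
tool shift mm [-1.2  2.3 69.7] turn [-0.004  0.005 -0.008]
```

View pics/scene1.png

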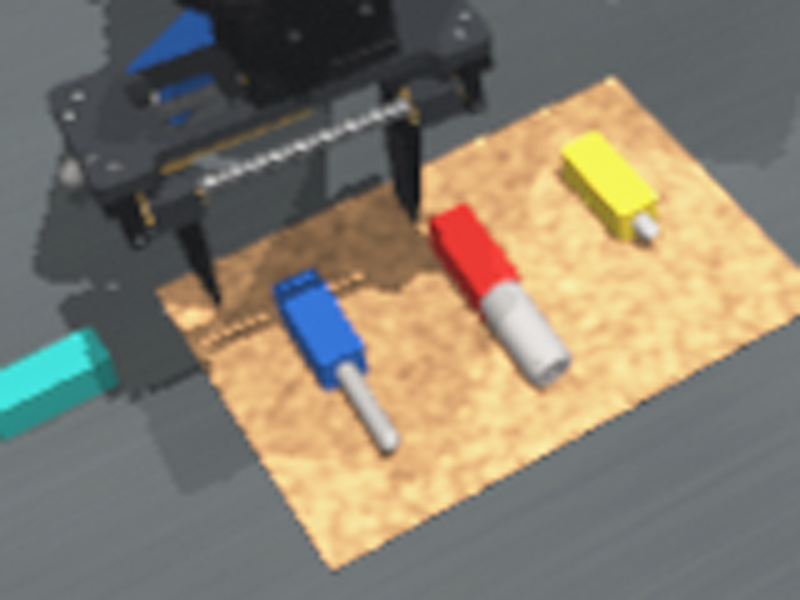

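The open fingers at crop (218,300) and (415,220) straddle the blue bar, whose sleeve centre is at (320,330). The gripper is still above it, so I descend and grip.

Call:
play_rows(moves=[[-0.001, 0.002, 0.03, -0.004, 0.005, -0.008, 100], [0, 0, 0.03, 0, 0, 0, 100], [0, 0, 0.009, 0, 0, 0, 100], [0, 0, 0, 0, 0, 0, 100], [0, 0, 0, 0, 0, 0, 0], [0, 0, 0, 0, 0, 0, 0], [0, 0, 0, 0, 0, 0, 0], [0, 0, 0, 0, 0, 0, 0]])

```text
t: 2.2
eef_pos: [507.2, -378.7, 24.8]
tcp_rot: [3.134, -0.008, 0.001]
ft_force: [-0.1, -0.2, 0.6]
opening: 0.721
```

```bash
python3 plan.py 505.5 -375 19 -0.02
```

```text
t 2.20 pos [ 507.2 -378.7   24.8] rot [ 3.134e+00 -8.000e-03  1.000e-03] F [-0.1 -0.2  0.6] M [0.03 0.07 0.04] op 0.721 j6 0.82
jack r 552.3 ang 252.6 bardir deg 169.9
tool shift mm [-1.8 -3.7  5.8] turn [ 0.007 -0.008  0.021]
```

Call:
play_rows(moves=[[-0.002, -0.004, 0.006, 0.007, -0.008, 0.02, 0], [0, 0, 0, 0, 0, 0, 0]])

```text
t: 2.4
eef_pos: [505.3, -374.6, 19.3]
tcp_rot: [3.141, -0.0, -0.02]
ft_force: [-0.6, -0.4, 0.2]
opening: 0.55
```

```bash
python3 plan.py 505.5 -375 19 -0.02
```

```text
t 2.40 pos [ 505.3 -374.6   19.3] rot [ 3.141 -0.    -0.02 ] F [-0.6 -0.4  0.2] M [-0.01  0.01  0.02] op 0.550 j6 0.85
jack r 548.5 ang 252.4 bardir deg 168.6
tool shift mm [0.2 0.4 0.3] turn [ 0. -0. -0.]
```

Call:
play_rows(moves=[[0, 0, 0, 0, 0, 0, 0], [0, 0, 0, 0, 0, 0, 0], [0, 0, 0, 0, 0, 0, 0], [0, 0, 0, 0, 0, 0, 0], [0, 0, 0, 0, 0, 0, 0], [0, 0, 0, 0, 0, 0, 0]])

```text
t: 3.0
eef_pos: [505.4, -374.5, 19.1]
tcp_rot: [3.141, 0.0, -0.02]
ft_force: [0.5, -0.3, -0.7]
opening: 0.251
```

```bash
python3 plan.py 505.5 -375 130 -0.02
```

```text
t 3.00 pos [ 505.4 -374.5   19.1] rot [ 3.141  0.    -0.02 ] F [ 0.5 -0.3 -0.7] M [ 0.04  0.01 -0.01] op 0.251 j6 0.85
jack r 548.4 ang 252.4 bardir deg 168.7
tool shift mm [ 1.000e-01  5.000e-01 -1.109e+02] turn [ 0.  0. -0.]
```

Call:
play_rows(moves=[[0, 0, 0, 0, 0, 0, 0], [0, 0, 0, 0, 0, 0, 0], [0, 0, -0.02, 0, 0, 0, 0], [0, 0, -0.045, 0, 0, 0, 0], [0, 0, -0.045, 0, 0, 0, 0], [0, 0, -0.03, 0, 0, 0, 0], [0, 0, 0, 0, 0, 0, 0]])

```text
t: 3.7
eef_pos: [504.4, -373.6, 161.2]
tcp_rot: [-3.137, 0.005, -0.02]
ft_force: [0.3, -0.7, -2.4]
opening: 0.251
```

```bash
python3 plan.py j 150 200 160; python3 - <<'E'
from cell import *
import cv2
im=read_camera("scene")["img"][:,:,::-1][150:290,160:340]
cv2.imwrite(f"pics/scene2.png",cv2.resize(im,None,fx=4,fy=4,interpolation=cv2.INTER_CUBIC))
E
```

```text
t 3.70 pos [ 504.4 -373.6  161.2] rot [-3.137  0.005 -0.02 ] F [ 0.3 -0.7 -2.4] M [-0.   -0.03  0.06] op 0.251 j6 0.85
jack r 547.7 ang 252.2 bardir deg 168.6
tool shift mm [ -67.1 -466.2    3.4] turn [-0.005  0.004 -0.547]
```

View pics/scene2.png

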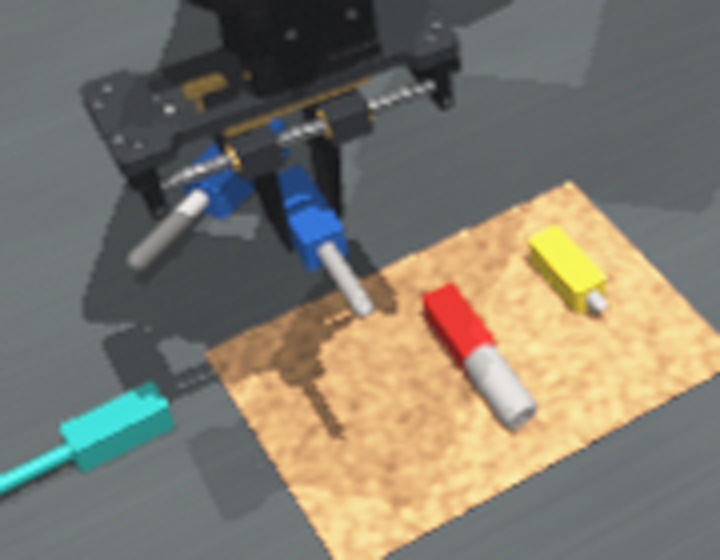

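The bar is held level and clear of the mat, with its tip at crop (367,308). The next move is over to the jack.

Call:
play_rows(moves=[[-0.006, -0.044, 0, 0, 0, 0, 0], [-0.006, -0.044, 0, 0, 0, 0, 0], [-0.006, -0.044, 0, 0, 0, 0, 0], [-0.006, -0.044, 0, 0, 0, 0, 0], [-0.006, -0.044, 0, 0, 0, 0, 0], [-0.006, -0.044, 0, 0, 0, 0, 0], [-0.006, -0.044, 0, 0, 0, 0, 0], [-0.006, -0.044, 0, 0, 0, 0, 0]])

```text
t: 4.55
eef_pos: [455.5, -10.5, 148.4]
tcp_rot: [-3.129, 0.025, -0.029]
ft_force: [-1.2, 0.2, -1.7]
opening: 0.25
```

```bash
python3 plan.py j 150 200 160
```

```text
t 4.55 pos [455.5 -10.5 148.4] rot [-3.129  0.025 -0.029] F [-1.2  0.2 -1.7] M [-0.02 -0.05  0.01] op 0.250 j6 1.42
jack r 216.6 ang 225.9 bardir deg 168.1
tool shift mm [ -12.1 -104.2   -9.9] turn [-0.02   0.021 -0.556]
```

Call:
play_rows(moves=[[-0.004, -0.035, -0.01, -0.02, 0.02, 0, 0], [-0.004, -0.035, 0, 0, 0, 0, 0], [-0.004, -0.034, 0, 0, 0, 0, 0], [0, 0, 0, 0, 0, -0.14, 0], [0, 0, 0, 0, 0, -0.14, 0], [0, 0, 0, 0, 0, -0.14, 0], [0, 0, 0, 0, 0, -0.14, 0], [0, 0, 0, 0, 0, 0, 0]])

```text
t: 5.35
eef_pos: [437.0, 103.5, 146.2]
tcp_rot: [-3.133, 0.028, 0.558]
ft_force: [-0.8, -1.2, -2.4]
opening: 0.252
```

```bash
python3 plan.py j 150 200 69;  python3 - <<'E'
from cell import *
import cv2
for n in("scene","top"):
    im=read_camera(n)["img"][:,:,::-1]
    im=im[100:230,340:510] if n=="scene" else im[120:240,140:300]
    cv2.imwrite(f"pics/{n}3.png",cv2.resize(im,None,fx=4,fy=4,interpolation=cv2.INTER_CUBIC))
E
```

```text
t 5.35 pos [437.  103.5 146.2] rot [-3.133  0.028  0.558] F [-0.8 -1.2 -2.4] M [ 0.02 -0.01 -0.08] op 0.252 j6 1.11
jack r 154.2 ang 195.1 bardir deg 201.8
tool shift mm [ 5.4 14.  77. ] turn [-0.008  0.028  0.03 ]
```

View pics/top3.png

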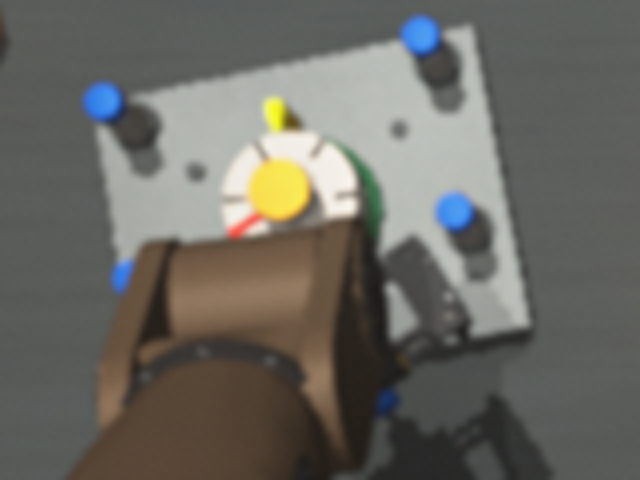

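View pics/scene3.png

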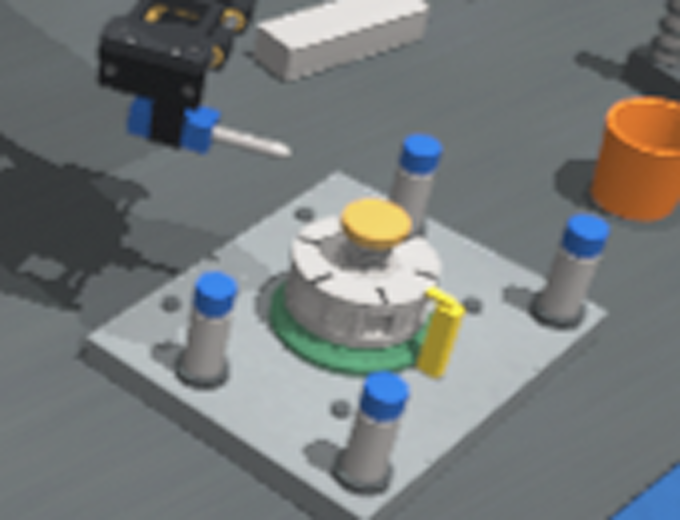

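Call:
play_rows(moves=[[0.003, 0.014, 0.02, -0.008, 0.028, 0.03, 0], [0, 0, 0.03, 0, 0, 0, 0], [0, 0, 0.025, 0, 0, 0, 0], [0, 0, 0, 0, 0, 0, 0]])

```text
t: 5.85
eef_pos: [447.1, 92.2, 68.4]
tcp_rot: [3.14, -0.002, 0.503]
ft_force: [0.6, -0.3, -2.4]
opening: 0.25
```

```bash
python3 plan.py j 150 200 69
```

```text
t 5.85 pos [447.1  92.2  68.4] rot [ 3.14e+00 -2.00e-03  5.03e-01] F [ 0.6 -0.3 -2.4] M [ 0.01 -0.02 -0.04] op 0.250 j6 1.13
jack r 150.5 ang 200.6 bardir deg 198.6
tool shift mm [ 0.5 -1.6 -0.6] turn [ 0.001 -0.002 -0.024]
```

Now I check the tip against the hole before inserting.

```bash
cat > snap.py <<'E'
import sys
from cell import *
import cv2
k=sys.argv[1]
for n in sys.argv[2:]:
    im=read_camera(n)["img"][:,:,::-1]
    im=im[115:215,360:480] if n=="scene" else im[130:210,165:265]
    cv2.imwrite(f"pics/{n}{k}.png",cv2.resize(im,None,fx=6,fy=6,interpolation=cv2.INTER_CUBIC))
E
python3 snap.py 4 scene top
```

```text
(no output)
```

View pics/scene4.png

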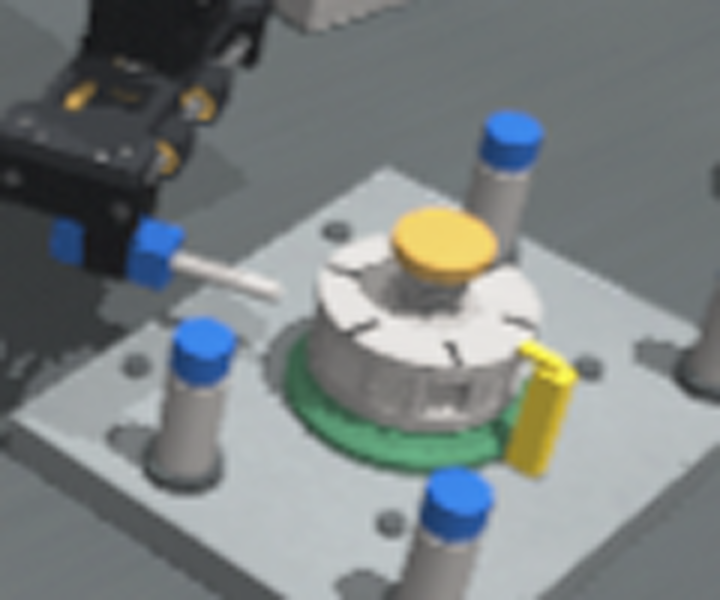

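View pics/top4.png

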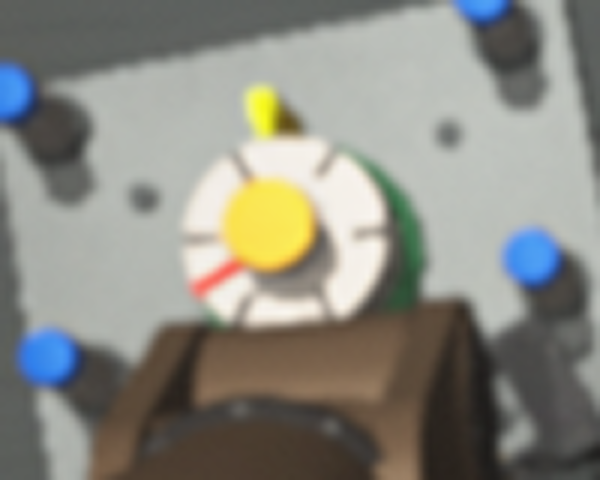

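```bash
python3 - <<'E'
from h import *
a=.503;e=np.array([447.1,92.2,64.4])
tip=e+85*np.array([np.cos(a),np.sin(a),0])
print(tip,proj('scene',tip),'obs',un([(281,293)],360,115,6), onz('scene',un([(281,293)],360,115,6),64.4))
# sleeve front top centre etc.
f=e+30*np.array([np.cos(a),np.sin(a),0])
print(proj('scene',f),un([(172,262)],360,115,6))
E
```

```text
[521.57192876 133.17477062  64.4       ] [[405.72121117 164.15976476]] obs [[406.41666667 163.41666667]] [[520.07095517 137.17938988  64.4       ]]
[[387.69890219 158.53429322]] [[388.25 158.25]]
```

```bash
sed -i 's/576.4,169.3/576.7,168.4/' plan.py; python3 plan.py j 150 200 69
python3 - <<'E'
from h import *
J=np.array([576.7,168.4]);JA=.178
m=onz('top',un([(200,292),(239,267),(185,238),(385,232),(235,160),(330,160),(245,310),(322,305)],165,130,6),85)
d=m[:,:2]-J;print(np.round(np.c_[np.hypot(*d.T),np.degrees(np.arctan2(d[:,1],d[:,0])-JA)],1))
E
```

```text
t 5.95 pos [448.1  92.4  70.7] rot [ 3.139 -0.005  0.505] F [-0.3  0.1 -1.6] M [-0.04  0.02  0.02] op 0.251 j6 1.13
jack r 149.3 ang 200.4 bardir deg 198.7
tool shift mm [-0.7 -1.   1.7] turn [ 0.003 -0.005 -0.022]
[[  49.5  111.5]
 [  27.   111.4]
 [  49.8   78.4]
 [  48.8  -99.1]
 [  47.    22.4]
 [  43.7  -39.9]
 [  40.9  140.6]
 [  38.8 -162.8]]
```

Call:
play_rows(moves=[[-0.001, 0, 0.001, 0.003, -0.005, -0.027, 0], [0.012, 0, 0, 0, 0, 0, 0]])

```text
t: 6.15
eef_pos: [457.7, 98.0, 71.5]
tcp_rot: [3.141, -0.0, 0.532]
ft_force: [-0.9, -0.1, -2.5]
opening: 0.251
```

```bash
python3 plan.py j 116 200.5 69
```

```text
t 6.15 pos [457.7  98.   71.5] rot [ 3.141 -0.     0.532] F [-0.9 -0.1 -2.5] M [-0.03  0.01  0.02] op 0.251 j6 1.11
jack r 138.2 ang 200.4 bardir deg 200.3
tool shift mm [22.2  0.1  2.5] turn [ 0.    -0.    -0.004]
```

Call:
play_rows(moves=[[0.008, 0, 0.002, 0, 0, -0.004, 0], [0.008, 0, 0, 0, 0, 0, 0]])

```text
t: 6.35
eef_pos: [474.3, 107.2, 71.0]
tcp_rot: [3.14, -0.004, 0.536]
ft_force: [0.8, -0.5, -2.2]
opening: 0.254
```

```bash
python3 plan.py j 116 200.5 69
```

```text
t 6.35 pos [474.3 107.2  71. ] rot [ 3.14  -0.004  0.536] F [ 0.8 -0.5 -2.2] M [-0.04 -0.03  0.  ] op 0.254 j6 1.12
jack r 119.3 ang 200.6 bardir deg 200.5
tool shift mm [ 3.3 -0.3  2. ] turn [ 0.002 -0.004 -0.   ]
```

Call:
play_rows(moves=[[0.003, 0, 0.002, 0.002, -0.004, 0, 0], [0.0004, -0.0092, 0, 0, 0, 0.08, 0], [0.0004, -0.0092, 0, 0, 0, 0.08, 0], [0.0004, -0.0092, 0, 0, 0, 0.08, 0], [0.0004, -0.0092, 0, 0, 0, 0.08, 0]])

```text
t: 6.85
eef_pos: [466.0, 144.7, 69.1]
tcp_rot: [3.141, -0.001, 0.204]
ft_force: [-0.2, -2.0, -2.3]
opening: 0.249
```

```bash
python3 plan.py j 116 165 69;python3 snap.py 5 top
```

```text
t 6.85 pos [466.  144.7  69.1] rot [ 3.141e+00 -1.000e-03  2.040e-01] F [-0.2 -2.  -2.3] M [-0.38  0.02 -0.2 ] op 0.249 j6 1.53
jack r 113.2 ang 181.9 bardir deg 181.5
tool shift mm [  2.  -33.7   0.1] turn [ 0.    -0.001  0.288]
```

View pics/top5.png

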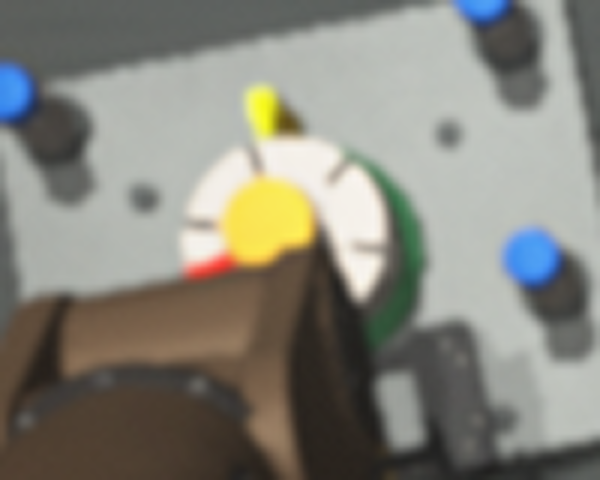

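The collar is following: the red mark has moved from crop (200,292) to (187,272). I continue the swing.

Call:
play_rows(moves=[[-0.002, -0.0092, 0, 0, 0, 0.08, 0], [0.0002, -0.0092, 0, 0, 0, 0.08, 0], [0.0002, -0.0092, 0, 0, 0, 0.08, 0], [0.0002, -0.0092, 0, 0, 0, 0.08, 0]])

```text
t: 7.3
eef_pos: [461.8, 182.1, 68.9]
tcp_rot: [3.141, 0.0, -0.125]
ft_force: [1.1, -1.6, -1.2]
opening: 0.25
```

```bash
python3 plan.py j 116 140 69
```

```text
t 7.30 pos [461.8 182.1  68.9] rot [ 3.141  0.    -0.125] F [ 1.1 -1.6 -1.2] M [-0.35 -0.07 -0.11] op 0.250 j6 1.94
jack r 115.7 ang 163.0 bardir deg 162.6
tool shift mm [  8.6 -45.3  -0.2] turn [0.001 0.    0.395]
```

Call:
play_rows(moves=[[0.0003, -0.0092, 0, 0, 0, 0.08, 0], [0.0003, -0.0092, 0, 0, 0, 0.08, 0], [0.0003, -0.0092, 0, 0, 0, 0.08, 0], [0.0003, -0.0092, 0, 0, 0, 0.08, 0], [0.0003, -0.0092, 0, 0, 0, 0.08, 0]])

```text
t: 7.8
eef_pos: [476.0, 226.4, 68.3]
tcp_rot: [3.137, 0.003, -0.534]
ft_force: [-1.1, -2.1, -1.9]
opening: 0.254
```

```bash
python3 plan.py j 116 140 69; python3 snap.py 6 top scene
```

```text
t 7.80 pos [476.  226.4  68.3] rot [ 3.137e+00  3.000e-03 -5.340e-01] F [-1.1 -2.1 -1.9] M [-0.34  0.06 -0.14] op 0.254 j6 2.43
jack r 116.2 ang 139.9 bardir deg 139.2
tool shift mm [ 0.2  0.2 -0.7] turn [ 0.005  0.003 -0.014]
```

View pics/top6.png

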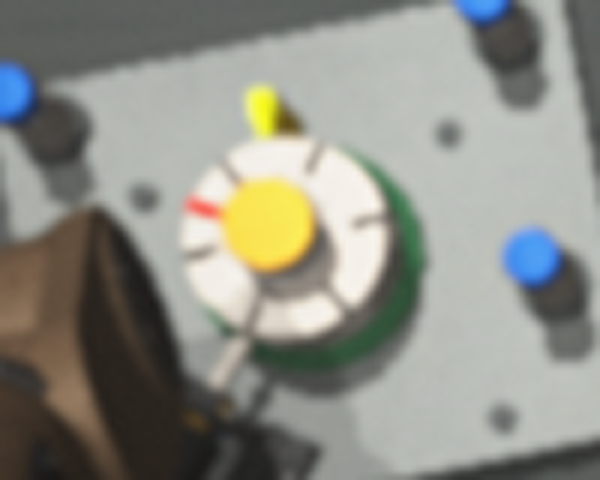

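View pics/scene6.png

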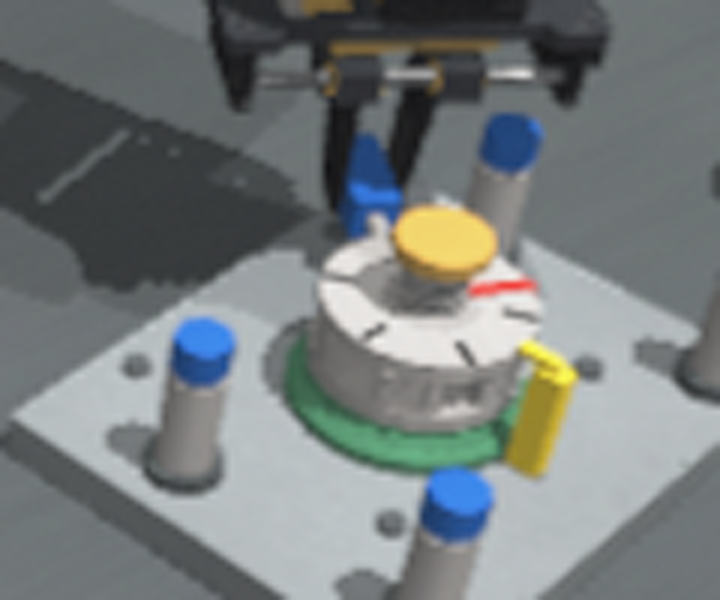

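```bash
cat > mark.py <<'E'
from h import *
import sys,json
J=np.array([576.7,168.4]);JA=.178
m=onz('top',un(json.loads(sys.argv[1]),165,130,6),85)
d=m[:,:2]-J;print(np.round(np.c_[np.hypot(*d.T),np.degrees(np.arctan2(d[:,1],d[:,0])-JA)],1))
E
python3 mark.py '[[186,205],[216,213],[185,254],[317,160],[385,219],[347,305]]'
```

```text
[[  52.5   60.1]
 [  37.    58.9]
 [  50.2   87.6]
 [  41.1  -31.9]
 [  49.4  -91.5]
 [  46.  -149.3]]
```

Call:
play_rows(moves=[[0.0003, 0.008, 0, 0, 0, -0.07, 0], [-0.015, 0, 0, 0, 0, 0, 0], [-0.015, 0, 0, 0, 0, 0, 0], [-0.01, 0, 0, 0, 0, 0, 0]])

```text
t: 8.3
eef_pos: [434.7, 237.1, 68.0]
tcp_rot: [3.138, 0.002, -0.452]
ft_force: [-0.2, 0.3, -2.7]
opening: 0.251
```

```bash
python3 plan.py j 156 190 69; python3 snap.py 7 top
```

```text
t 8.30 pos [434.7 237.1  68. ] rot [ 3.138e+00  2.000e-03 -4.520e-01] F [-0.2  0.3 -2.7] M [ 0.09 -0.01 -0.02] op 0.251 j6 2.39
jack r 157.8 ang 144.0 bardir deg 143.9
tool shift mm [ 49.6 112.2  -0.7] turn [ 0.002  0.004 -0.804]
```

View pics/top7.png

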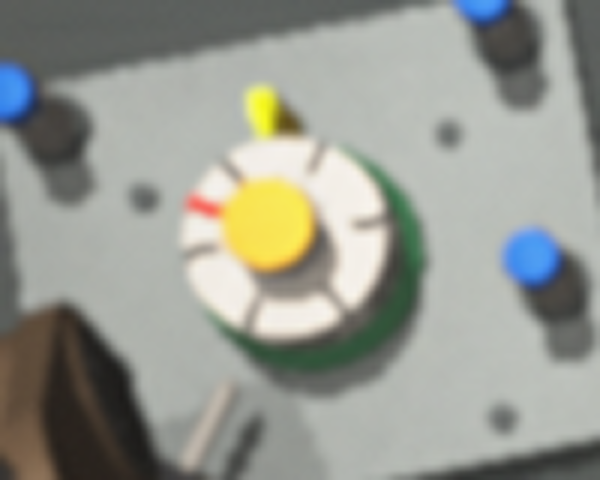

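The bar is out, and the mark stayed at about 59.5°. The next hole comes at about 209°, so I orbit back to it.

Call:
play_rows(moves=[[0.0015, 0.022, 0, 0, 0, -0.14, 0], [0.0015, 0.022, 0, 0, 0, -0.14, 0], [0.0015, 0.022, 0, 0, 0, -0.14, 0], [0.0015, 0.022, 0, 0, 0, -0.14, 0], [0.0015, 0.022, 0, 0, 0, -0.14, 0], [0.0015, 0.022, 0, 0, 0, -0.14, 0], [0.0015, 0.022, 0, 0, 0, -0.14, 0], [0.0015, 0.022, 0, 0, 0, -0.13, 0]])

```text
t: 9.15
eef_pos: [451.7, 71.5, 69.6]
tcp_rot: [-3.141, 0.003, 0.711]
ft_force: [-0.1, -0.5, -2.2]
opening: 0.25
```

```bash
python3 plan.py j 150 208.5 69
```

```text
t 9.15 pos [451.7  71.5  69.6] rot [-3.141e+00  3.000e-03  7.110e-01] F [-0.1 -0.5 -2.2] M [ 0.   -0.08  0.06] op 0.250 j6 0.88
jack r 158.1 ang 207.6 bardir deg 210.5
tool shift mm [8.  2.8 0.6] turn [-0.     0.003  0.035]
```

Call:
play_rows(moves=[[0.008, 0.003, 0, 0, 0.003, 0.035, 0], [0, 0, 0, 0, 0, 0, 0]])

```text
t: 9.35
eef_pos: [461.4, 73.6, 69.8]
tcp_rot: [3.141, -0.002, 0.673]
ft_force: [-0.1, 0.5, -2.6]
opening: 0.246
```

```bash
python3 plan.py j 115.5 208.5 69.5; python3 snap.py 8 top; python3 mark.py '[[186,205]]'
```

```text
t 9.35 pos [461.4  73.6  69.8] rot [ 3.141e+00 -2.000e-03  6.730e-01] F [-0.1  0.5 -2.6] M [-0.01 -0.02 -0.05] op 0.246 j6 0.91
jack r 149.3 ang 209.2 bardir deg 208.4
tool shift mm [33.7 -2.   0.4] turn [ 0.001 -0.002 -0.002]
[[52.5 60.1]]
```

View pics/top8.png

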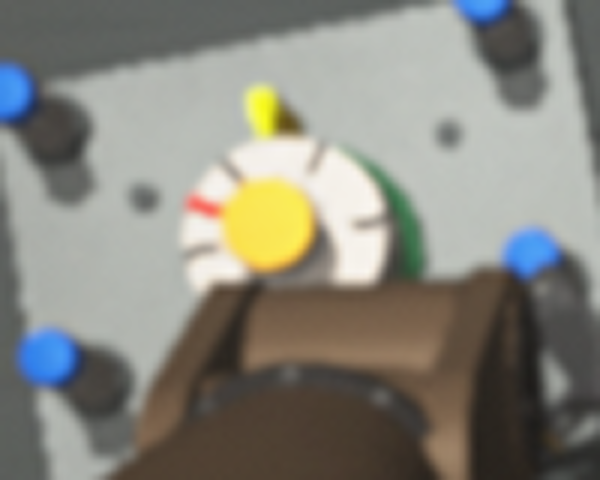

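Nothing has moved and the bar is lined up, so I insert it.

Call:
play_rows(moves=[[0.009, -0.001, 0, 0, 0, 0, 0], [0.009, 0, 0, 0, 0, 0, 0], [0.006, 0, 0, 0, 0, 0, 0]])

```text
t: 9.7
eef_pos: [478.5, 92.3, 69.8]
tcp_rot: [-3.141, -0.0, 0.672]
ft_force: [-0.3, -0.9, -2.1]
opening: 0.252
```

```bash
python3 plan.py j 115.5 208.5 69.5
```

```text
t 9.70 pos [478.5  92.3  69.8] rot [-3.141 -0.     0.672] F [-0.3 -0.9 -2.1] M [-0.03 -0.04  0.01] op 0.252 j6 0.95
jack r 124.3 ang 207.6 bardir deg 208.3
tool shift mm [8.7 2.  0.3] turn [-0.    -0.    -0.003]
```

Call:
play_rows(moves=[[0.0085, 0.001, 0, 0, 0, 0, 0], [0.0003, -0.0092, 0, 0, 0, 0.08, 0], [0.0003, -0.0092, 0, 0, 0, 0.08, 0], [0.0003, -0.0092, 0, 0, 0, 0.08, 0], [0.0003, -0.0092, 0, 0, 0, 0.08, 0], [0.0003, -0.0092, 0, 0, 0, 0.08, 0]])

```text
t: 10.3
eef_pos: [467.4, 141.6, 69.5]
tcp_rot: [3.141, -0.001, 0.258]
ft_force: [0.2, -2.3, -2.8]
opening: 0.25
```

```bash
python3 plan.py j 115.5 145 69.5
```

```text
t 10.30 pos [467.4 141.6  69.5] rot [ 3.141e+00 -1.000e-03  2.580e-01] F [ 0.2 -2.3 -2.8] M [-0.37 -0.06 -0.15] op 0.250 j6 1.47
jack r 112.5 ang 183.6 bardir deg 184.6
tool shift mm [ 23.5 -71.6   0. ] turn [ 0.    -0.001  0.691]
```

Call:
play_rows(moves=[[-0.0025, -0.0085, 0, 0, 0, 0.085, 0], [0.0003, -0.009, 0, 0, 0, 0.085, 0], [0.0003, -0.0092, 0, 0, 0, 0.08, 0], [0.0003, -0.0092, 0, 0, 0, 0.08, 0], [0.0003, -0.0092, 0, 0, 0, 0.08, 0], [0.0003, -0.0092, 0, 0, 0, 0.08, 0], [0.0003, -0.0092, 0, 0, 0, 0.08, 0]])

```text
t: 11.0
eef_pos: [468.0, 208.6, 69.3]
tcp_rot: [3.14, -0.0, -0.338]
ft_force: [0.2, -3.3, -2.2]
opening: 0.251
```

```bash
python3 plan.py j 115.5 145 69.5; python3 snap.py 9 top scene
```

```text
t 11.00 pos [468.  208.6  69.3] rot [ 3.14  -0.    -0.338] F [ 0.2 -3.3 -2.2] M [-0.4  -0.03 -0.24] op 0.251 j6 2.20
jack r 115.9 ang 149.5 bardir deg 150.4
tool shift mm [ 0.9 -9.1 -0.2] turn [ 0.001 -0.     0.095]
```

View pics/top9.png

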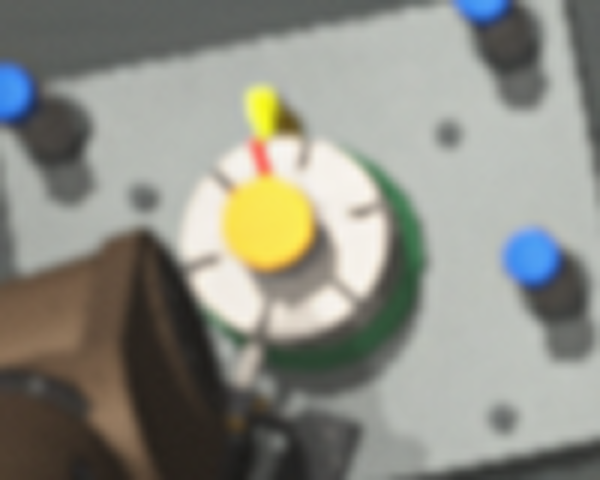

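View pics/scene9.png

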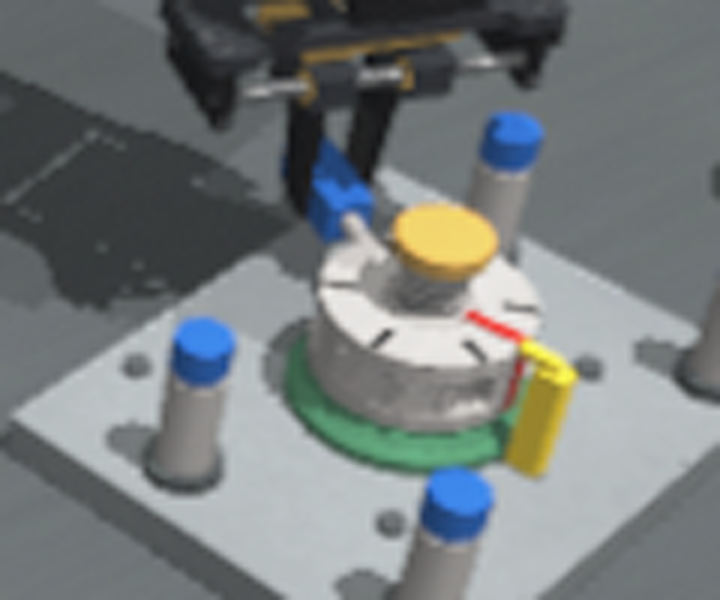

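```bash
python3 mark.py '[[258,143],[265,172],[224,182],[305,155],[367,211],[203,265],[342,293]]'
python3 - <<'E'
import sys;sys.argv=['x']
from h import *
import cv2
J=np.array([576.7,168.4]);JA=.178
im=cv2.imread('pics/top9.png').astype(int)
m=((im[:,:,2]>170)&(im[:,:,1]<110)&(im[:,:,0]<110));ys,xs=np.nonzero(m);print(len(xs),xs.mean(),ys.mean())
for z in (85,87):
    P=onz('top',un(np.c_[xs,ys],165,130,6),z)[:,:2]-J
    c,s=np.cos(JA),np.sin(JA);Q=P@np.array([[c,-s],[s,c]])
    print(Q.mean(0),np.degrees(np.arctan2(Q[:,1].mean(),Q[:,0].mean())),np.degrees(np.polyfit(Q[:,0],Q[:,1],1)))
# predicted crop pixels for mark at 0 and collar centre, pointer tip
def cr(X): return (proj('top',X)-[165,130]+.5)*6-.5
print(cr(pose([*J,JA],[[25,0,85],[50,0,85],[50,0,88],[0,0,122]])))
E
```

```text
[[  49.8    6.1]
 [  34.6    7.4]
 [  42.    36.8]
 [  41.9  -23. ]
 [  41.6  -83.8]
 [  42.7   96.9]
 [  39.9 -146.3]]
0 nan nan<stdin>:6: RuntimeWarning: Mean of empty slice.
  ret = ret.dtype.type(ret / rcount)
<stdin>:10: RuntimeWarning: Mean of empty slice.
  ret = um.true_divide(
Traceback (most recent call last):
TypeError: expected non-empty vector for x
```

The mark is about 6.5° short of the pointer. I turn a little further.

Call:
play_rows(moves=[[0.0002, -0.006, 0, 0, 0, 0.05, 0], [0.0002, -0.006, 0, 0, 0, 0.05, 0]])

```text
t: 11.3
eef_pos: [472.5, 219.9, 69.0]
tcp_rot: [3.14, 0.0, -0.432]
ft_force: [-0.2, -2.2, -2.5]
opening: 0.247
```

```bash
python3 plan.py j 115.5 143.5 69.5; python3 - <<'E'
from cell import *
import cv2
a=sum(read_camera('top')['img'].astype(float) for _ in range(4))/4
cv2.imwrite('pics/raw10.png',a[:,:,::-1])
im=a[130:210,165:265,::-1].astype('uint8')
cv2.imwrite('pics/top10.png',cv2.resize(im,None,fx=6,fy=6,interpolation=cv2.INTER_CUBIC))
E
python3 plan.py j 115.5 143.5 69.5
```

```text
t 11.30 pos [472.5 219.9  69. ] rot [ 3.14   0.    -0.432] F [-0.2 -2.2 -2.5] M [-0.32 -0.01 -0.16] op 0.247 j6 2.31
jack r 116.3 ang 143.5 bardir deg 145.1
tool shift mm [ 0.8  0.  -0.5] turn [0.002 0.    0.027]
t 11.50 pos [472.3 219.8  69. ] rot [ 3.14   0.    -0.429] F [-0.1  0.4 -3. ] M [ 0.08  0.06 -0.07] op 0.243 j6 2.31
jack r 116.3 ang 143.6 bardir deg 145.2
tool shift mm [ 0.8 -0.2 -0.5] turn [0.002 0.    0.03 ][ WARN:0@4.042] global loadsave.cpp:1063 imwrite_ Unsupported depth image for selected encoder is fallbacked to CV_8U.
```

View pics/top10.png

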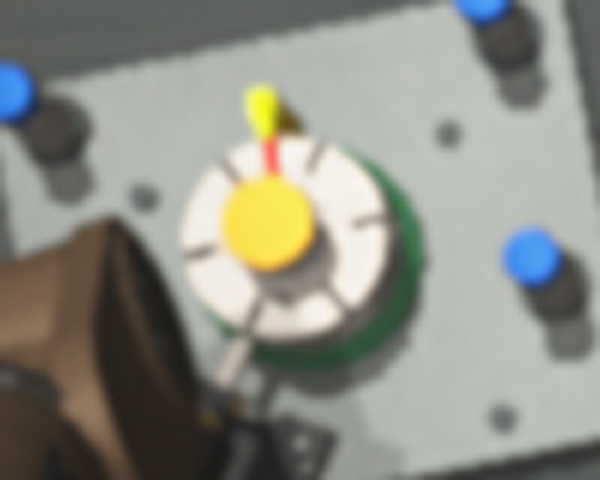

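```bash
cat > q.py <<'E'
from h import *
import sys
def run(fn):
    im=cv2.imread(fn).astype(np.float32);g=im.sum(2)/3;rd=im[:,:,2]-im[:,:,1]
    for J in ([576.7,168.4],[576.5,168.2],[577.2,168.7]):
      for z in (85,88):
        qs=np.radians(np.arange(-25,25,.25));out=[]
        r=np.linspace(37,48,12)
        def samp(A,ang):
            P=proj('top',pose([*J,.176],np.c_[r*np.cos(ang),r*np.sin(ang),0*r+z])).astype(np.float32)
            return cv2.remap(A,P[:,0].reshape(1,-1),P[:,1].reshape(1,-1),cv2.INTER_CUBIC).mean()
        def pk(s):
            s=np.array(s)-np.percentile(s,50);i=s.argmax();w=np.clip(s,0,None)*(abs(np.arange(len(s))-i)<24);w=np.clip(w-.3*w.max(),0,None);return round(float(np.degrees((w*qs).sum()/w.sum())),2)
        res=[pk([samp(rd,-q) for q in qs])]
        for k in (30,-30,90,-90): res.append(pk([-samp(g,np.radians(k)-q) for q in qs]))
        res.append(pk([-samp(g,np.radians(-150)-q) for q in qs]))
        print(J,z,'mark',res[0],'lines',res[1:],'median',np.median(res))
run(sys.argv[1])
E
python3 q.py pics/raw10.png
```

```text
[576.7, 168.4] 85 mark -0.21 lines [0.67, -0.34, 1.63, 0.45, 1.94] median 0.56
[576.7, 168.4] 88 mark 0.71 lines [0.93, 0.91, 0.56, 1.45, 1.73] median 0.92
[576.5, 168.2] 85 mark -0.45 lines [0.62, -0.69, 1.95, 0.14, 1.98] median 0.38
[576.5, 168.2] 88 mark 0.49 lines [0.88, 0.56, 0.88, 1.14, 1.77] median 0.88
[577.2, 168.7] 85 mark 0.13 lines [0.58, 0.29, 0.88, 1.17, 2.06] median 0.73
[577.2, 168.7] 88 mark 1.08 lines [0.84, 1.56, -0.19, 2.18, 1.86] median 1.32
```

The collar reads about +0.7°, within the measuring error. I ease the bar back off the hole's wall and draw it out.

Call:
play_rows(moves=[[0.0, 0.007, 0, 0, 0, -0.045, 0], [-0.015, 0, 0, 0, 0, 0, 0], [-0.015, 0, 0, 0, 0, 0, 0], [-0.012, 0, 0, 0, 0, 0, 0], [-0.012, 0, 0, 0, 0, 0, 0]])

```text
t: 12.0
eef_pos: [415.9, 233.8, 69.0]
tcp_rot: [3.14, -0.0, -0.38]
ft_force: [0.2, 0.3, -2.8]
opening: 0.252
```

```bash
python3 plan.py j 165 160 69.5; python3 - <<'E'
from cell import *
import cv2
a=sum(read_camera('top')['img'].astype(float) for _ in range(4))/4
cv2.imwrite('pics/raw11.png',a[:,:,::-1].astype('uint8'))
im=a[130:210,165:265,::-1].astype('uint8')
cv2.imwrite('pics/top11.png',cv2.resize(im,None,fx=6,fy=6,interpolation=cv2.INTER_CUBIC))
E
python3 q.py pics/raw11.png
```

```text
t 12.00 pos [415.9 233.8  69. ] rot [ 3.14 -0.   -0.38] F [ 0.2  0.3 -2.8] M [ 0.12  0.05 -0.02] op 0.252 j6 2.33
jack r 173.6 ang 147.7 bardir deg 148.1
tool shift mm [12.1 35.3 -0.4] turn [ 0.001  0.    -0.209]
[576.7, 168.4] 85 mark -0.05 lines [0.89, -0.12, 1.77, 0.57, 2.01] median 0.73
[576.7, 168.4] 88 mark 0.89 lines [1.15, 1.14, 0.68, 1.57, 1.81] median 1.145
[576.5, 168.2] 85 mark -0.3 lines [0.84, -0.48, 2.08, 0.26, 2.05] median 0.55
[576.5, 168.2] 88 mark 0.64 lines [1.11, 0.78, 1.02, 1.26, 1.84] median 1.065
[577.2, 168.7] 85 mark 0.28 lines [0.81, 0.52, 1.02, 1.29, 2.14] median 0.915
[577.2, 168.7] 88 mark 1.23 lines [1.06, 1.8, -0.07, 2.3, 1.95] median 1.5150000000000001
```

View pics/top11.png

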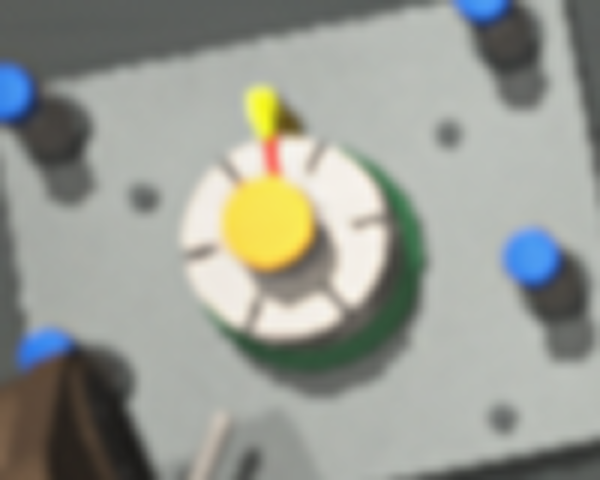

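The mark still stands at the pointer, at about +1°, and the bar is clear of the collar. I lift it and carry it to the mat.

Call:
play_rows(moves=[[-0.005, 0, -0.03, 0, 0, 0, 0], [0, 0, -0.045, 0, 0, 0, 0], [0, 0, -0.03, 0, 0, 0, 0], [0, 0, 0, 0, 0, -0.12, 0], [0, 0, 0, 0, 0, -0.12, 0], [0, 0, 0, 0, 0, -0.12, 0]])

```text
t: 12.8
eef_pos: [415.7, 235.5, 179.0]
tcp_rot: [3.142, -0.003, -0.01]
ft_force: [-0.3, 0.2, -2.8]
opening: 0.254
```

```bash
python3 plan.py 505.5 -375 165 -0.02
```

```text
t 12.80 pos [415.7 235.5 179. ] rot [ 3.142e+00 -3.000e-03 -1.000e-02] F [-0.3  0.2 -2.8] M [0.1  0.03 0.01] op 0.254 j6 1.96
jack r 174.4 ang 147.2 bardir deg 169.2
tool shift mm [ 95.8 609.6  14.4] turn [ 0.    -0.003  0.01 ]
```

Call:
play_rows(moves=[[0.009, 0.042, 0, 0, 0, 0, 0], [0.009, 0.042, 0, 0, 0, 0, 0], [0.009, 0.042, 0, 0, 0, 0, 0], [0.009, 0.042, 0, 0, 0, 0, 0], [0.009, 0.042, 0, 0, 0, 0, 0], [0.009, 0.042, 0, 0, 0, 0, 0], [0.009, 0.042, 0, 0, 0, 0, 0], [0.009, 0.042, 0, 0, 0, 0, 0]])

```text
t: 13.6
eef_pos: [491.7, -111.2, 180.8]
tcp_rot: [-3.141, -0.01, 0.001]
ft_force: [0.6, 1.1, -2.7]
opening: 0.252
```

```bash
python3 plan.py 505.5 -375 165 -0.02
```

```text
t 13.60 pos [ 491.7 -111.2  180.8] rot [-3.141e+00 -1.000e-02  1.000e-03] F [ 0.6  1.1 -2.7] M [ 0.06 -0.    0.02] op 0.252 j6 1.21
jack r 292.3 ang 242.9 bardir deg 169.9
tool shift mm [ 13.4 263.8  15.9] turn [-0.    -0.01   0.021]
```

Call:
play_rows(moves=[[0.002, 0.042, 0.01, 0, -0.01, 0.02, 0], [0.002, 0.042, 0.01, 0, 0, 0, 0], [0.002, 0.042, 0.01, 0, 0, 0, 0], [0.002, 0.042, 0.01, 0, 0, 0, 0], [0.002, 0.042, 0.01, 0, 0, 0, 0], [0.002, 0.042, 0.01, 0, 0, 0, 0], [0.0, 0.005, 0.01, 0, 0, 0, 0]])

```text
t: 14.3
eef_pos: [500.3, -388.9, 109.4]
tcp_rot: [3.137, -0.006, -0.027]
ft_force: [0.0, 0.8, -1.9]
opening: 0.246
```

```bash
python3 plan.py 505.5 -375 50 -0.02
```

```text
t 14.30 pos [ 500.3 -388.9  109.4] rot [ 3.137 -0.006 -0.027] F [ 0.   0.8 -1.9] M [0.12 0.03 0.03] op 0.246 j6 0.83
jack r 562.5 ang 252.0 bardir deg 168.3
tool shift mm [  4.4 -14.2  59.3] turn [ 0.004 -0.006 -0.007]
```

Call:
play_rows(moves=[[0.004, -0.014, 0.03, 0.004, -0.006, -0.007, 0], [0, 0, 0.029, 0, 0, 0, 0], [0, 0, 0.012, 0, 0, 0, 0]])

```text
t: 14.6
eef_pos: [504.6, -378.3, 35.6]
tcp_rot: [3.14, -0.002, -0.024]
ft_force: [-0.3, 0.5, -2.5]
opening: 0.252
```

```bash
python3 plan.py 505.5 -375 20 -0.02
```

```text
t 14.60 pos [ 504.6 -378.3   35.6] rot [ 3.14e+00 -2.00e-03 -2.40e-02] F [-0.3  0.5 -2.5] M [0.08 0.06 0.05] op 0.252 j6 0.85
jack r 551.4 ang 252.3 bardir deg 168.4
tool shift mm [ 0.8 -3.3 15.6] turn [ 0.002 -0.002 -0.004]
```

Call:
play_rows(moves=[[0.001, -0.003, 0.01, 0.002, -0.002, 0, 0], [0, 0, 0.004, 0, 0, 0, 0]])

```text
t: 14.8
eef_pos: [505.6, -374.8, 20.2]
tcp_rot: [-3.14, 0.002, -0.024]
ft_force: [-0.1, -0.1, -2.3]
opening: 0.251
```

```bash
python3 plan.py 505.5 -375 19.5 -0.02
```

```text
t 14.80 pos [ 505.6 -374.8   20.2] rot [-3.14e+00  2.00e-03 -2.40e-02] F [-0.1 -0.1 -2.3] M [0.04 0.04 0.02] op 0.251 j6 0.85
jack r 547.9 ang 252.3 bardir deg 168.4
tool shift mm [-0.1  0.2  0.7] turn [-0.002  0.002 -0.004]
```

Call:
play_rows(moves=[[0, 0, 0.001, 0, 0, 0, 0], [0, 0, 0, 0, 0, 0, 70], [0, 0, 0, 0, 0, 0, 70], [0, 0, 0, 0, 0, 0, 70], [0, 0, 0, 0, 0, 0, 70]])

```text
t: 15.3
eef_pos: [507.4, -375.9, 23.0]
tcp_rot: [3.139, -0.003, -0.023]
ft_force: [0.3, -0.3, -1.1]
opening: 0.53
```

```bash
python3 plan.py 505.5 -375 19.5 -0.02
```

```text
t 15.30 pos [ 507.4 -375.9   23. ] rot [ 3.139e+00 -3.000e-03 -2.300e-02] F [ 0.3 -0.3 -1.1] M [ 0.06  0.04 -0.03] op 0.530 j6 0.85
jack r 548.7 ang 252.5 bardir deg 168.5
tool shift mm [-2.  -0.9  3.5] turn [ 0.002 -0.003 -0.003]
```

Call:
play_rows(moves=[[0, 0, 0, 0, 0, 0, 70], [0, 0, -0.03, 0, 0, 0, 70], [0, 0, -0.045, 0, 0, 0, 70], [-0.03, 0, -0.04, 0, 0, 0, 70], [-0.04, 0, -0.03, 0, 0, 0, 70], [-0.03, 0.03, 0, 0, 0, 0, 70], [0, 0.04, 0, 0, 0, 0, 70], [0, 0.03, 0, 0, 0, 0, 70]])

```text
t: 16.1
eef_pos: [402.0, -472.9, 176.4]
tcp_rot: [3.136, -0.004, -0.018]
ft_force: [1.1, 0.6, -1.0]
opening: 0.7
```

```bash
python3 plan.py 505.5 -375 19.5 -0.02; python3 - <<'E'
from cell import *
import cv2
t=read_camera('top')['img'][:,:,::-1];s=read_camera('scene')['img'][:,:,::-1]
cv2.imwrite('pics/raw12.png',t)
a=cv2.resize(t[130:230,165:425],None,fx=3,fy=3,interpolation=cv2.INTER_CUBIC)
b=cv2.resize(s[110:290,200:500],None,fx=2.6,fy=2.6,interpolation=cv2.INTER_CUBIC)
cv2.imwrite('pics/top12.png',a);cv2.imwrite('pics/scene12.png',b)
E
python3 q.py pics/raw12.png
```

```text
t 16.10 pos [ 402.  -472.9  176.4] rot [ 3.136 -0.004 -0.018] F [ 1.1  0.6 -1. ] M [0.05 0.03 0.04] op 0.700 j6 0.62
jack r 664.7 ang 244.6 bardir deg 168.7
tool shift mm [ 101.  -100.6  156.7] turn [ 0.005 -0.004  0.002]
[576.7, 168.4] 85 mark -0.04 lines [0.9, -0.13, 1.76, 0.54, 2.04] median 0.72
[576.7, 168.4] 88 mark 0.9 lines [1.16, 1.13, 0.7, 1.55, 1.83] median 1.145
[576.5, 168.2] 85 mark -0.26 lines [0.85, -0.49, 2.08, 0.24, 2.07] median 0.5449999999999999
[576.5, 168.2] 88 mark 0.65 lines [1.11, 0.77, 1.01, 1.24, 1.86] median 1.06
[577.2, 168.7] 85 mark 0.32 lines [0.81, 0.51, 1.01, 1.27, 2.16] median 0.91
[577.2, 168.7] 88 mark 1.24 lines [1.06, 1.78, -0.07, 2.28, 1.96] median 1.51
```

View pics/top12.png

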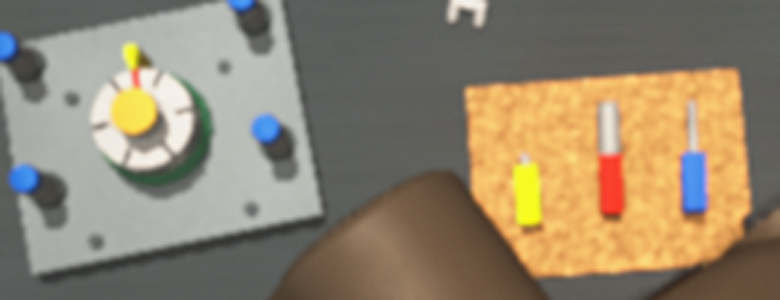

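View pics/scene12.png

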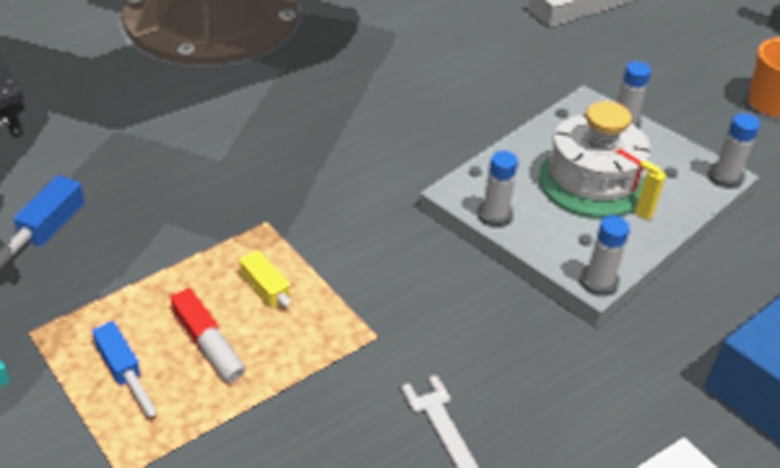

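The bar lies on the mat, with its sleeve at top crop (693,182). The red mark meets the pointer at (135,75), and the arm is clear. I hand the job in.

```bash
python3 -c "
from cell import *
print(job_done())"
```

```text
the job is handed in; nothing more can be done
None
```

I turned the collar clockwise with the blue-sleeved bar until the red mark stood at the yellow pointer. It took two swings of about 52° and 60°, with the bar drawn out and moved to the next hole in between. I then laid the bar back in its place on the cork mat, and handed in at about 16 s.

- **Collar:** the last top picture gave a median of about +1° past the pointer. The single readings ran from -0.5° to +2.3°, depending on the assumed jack centre and collar height. The reading did not change after the bar was withdrawn.
- **Bar and arm:** the last pictures show the bar lying flat on the mat, the other bars undisturbed and the gripper clear of everything. The wrist force readings stayed at a few newtons.
- **Disagreement:** the two cameras differed by about 4 mm on the jack's position. I settled it by comparing the held bar's tip with the measured arm pose, and the top camera proved right.

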